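# Turn the caddy's lid over into a pen tray

### The job

The orange lid of the grey pen caddy lies plain side up on the desk in front of the caddy, and it is too wide to grasp. Lever it up on edge so that it stands braced against the caddy's sloping front, then turn it right over and let it down gently, without letting it slap, so that it lies flat on the desk, centred in front of the caddy, with its tray side up, ready for pens. Let go of it and leave the other things on the desk where they are.

Things in the scene. Friction and masses are not known exactly. Their poses are not given: they have to be found in the camera images.
- lid_center (a point): centre of the orange lid, 104 (its x) x 140 (its y) x 26 mm, half-way through the thickness. +z points out of its plain face: up at the start, down once it is turned over. At the start it stands on its tray rail, its +x side towards the caddy (within 0.2 rad), 14 to 38 mm in front of it
- lid: the same lid, same point and axes: a plain panel 8 mm thick and, on its -z face, the tray rail, a rectangular ring 68 x 104 mm outside, wall 5 mm, 18 mm high, set 18 mm in from the panel's edges. So at the start the rim overhangs 18 mm all round, its underside 18 mm above the desk. About 0.16 kg, varying by a third
- caddy: fixed grey pen caddy, 180 mm wide (its y), 80 mm deep, 62 mm tall. Origin on the desk (z = 0) in the middle of the foot line of its front; its +x points into the caddy, z up; its front is a plain face leaning back 15 degrees over its whole height
- pot: small red-lidded cream pot, 58 mm across, 50 mm tall; a bystander, origin at its underside
- phone: black phone lying flat, 156 x 75 x 9 mm; a bystander, origin at its underside
- stapler: pink stapler, 128 x 32 x 39 mm; a bystander, origin at its underside
- earbud_case: white earbud case, 26 x 60 x 42 mm; a bystander, origin at its underside
- mug: black and white mug, 81 x 116 x 94 mm; a bystander, origin at its underside

How it is judged:
On the way:
1. the lid is levered up on edge (more than 69 degrees from flat) while it bears on the caddy (angle between lid_center's own z axis and vertical between 1.2 and 2.2 rad and contact force between lid and caddy above 0.3 N), for 0.1 s.
At the end, for the whole second after the job is handed in: The lid lies flat on the desk (within 4 degrees) with its tray side up, at rest and released, its centre in front of the caddy: 30 to 250 mm before the foot line of the caddy's front and within 35 mm of its middle line (angle between lid_center's own z axis and vertical above 3.07 rad and height (world z) of lid_center between 0.008 and 0.018 m and x of lid_center in the frame of caddy between -0.25 and -0.03 m and y of lid_center in the frame of caddy between -0.035 and 0.035 m and linear speed of lid below 0.02 m/s); the robot touches nothing.
It fails at once if the lid slaps down or is thrown over (turns faster than 10 rad/s) (angular speed of lid above 10 rad/s).
It fails at once if another thing on the desk is moved by more than 30 mm (distance of any of pot, phone, stapler, earbud_case, mug from where it was at the start of the episode above 0.03 m).
It also fails if it takes over 64 s, if anything falls off the work surface, if the arm or the gripper's body presses on something with over 40 N, if the wrist force passes 120 N, or if a joint passes its speed limit or range.

### The arm

A 6-joint arm with a two-finger parallel gripper is mounted at the origin on a cart in front of the work surface, level with it; the furniture and walls round the work are solid. World frame = base frame: x ahead of the robot, y to its left, z up, the work surface at z = 0. Lengths are in m, angles in rad, forces in N, time in s.
With the tool pointing down it reaches from about 0.25 to 0.725 m from the base axis. Payload 4 kg.
Tool frame: the origin (TCP) lies on the centre line of the jaws, within the pads' length; the fingertips stand 17 mm ahead of it and the grasp point (between the pads) lies 2 mm behind it; z points along the fingers, y is the line along which they close (so a half turn about z gives the same grasp; the last joint's range is limited). The gripper opens to 85 mm and grips with 20 to 120 N. Pads are 22 mm wide; open, the fingers measure 114 mm over their backs; the gripper's body (76 mm by 85 mm) begins 54 mm behind the grasp point. The pads swing forward as they close: fully open they stand 13 mm farther back than shut.
Start: joints at [-1.246, 0.241, 0.005, 1.335, 0, 1.571], TCP at [0.16, -0.474, 0.248] pointing down, gripper open.
Joint ranges: [-2.72, 2.72], [-1.05, 1.87], [-1.09, 1.28], [-1.99, 2.15], [-1.42, 1.44], [-3.14, 3.14]. Speed limits (rad/s): [2.79, 2.79, 3.14, 3.14, 3.14, 3.14].

### API

Orientations are given as a unit quaternion [x, y, z, w].
In Python, from workcell import get_obs, imaging, order gives the robot as it stands.
- The arm moves only by the tool apply_moves, never from a script. Its argument "targets" is a list that holds one entry, the list of rows, each a list of 5 numbers: the shift along the world's x, y, z in units of 40 mm (1.0 is 40 mm), then the turn about the world's z in degrees, then the gripper command: -1 is shut, 1 is fully open, values between are in proportion. In form: [[[dx, dy, dz, turn, fingers], ...]]. A call has 1 to 8 rows; each row shifts and turns the commanded pose from where the row before left it; what a row does not reach is not made up. A row lasts 1/12 s, in which the tool goes at most 41.7 mm and 7.16 degrees, less where a joint would pass 70% of its speed; a pose out of reach is approached as far as the arm can. A call is refused whole if a number of a shift passes 1 or a number of a turn 7.16, either way. A call with a gripper value outside its range is refused whole. The fingers move at their own pace and stop on an object; the grip force is fixed at half the most. Time passes only in rows, so rows that do not move let the fingers close. It gives the time, the measured TCP pose, the force, the opening and the grip force at its end, in the units of the state.
- get_obs(): the state, without advancing time (a new reading comes with each control period).
- imaging.camera(name): name is "scene" or "top" or "wrist"; returns (picture, depth): 420x560x3 uint8, blue, green, red; 420x560 float32, m along the optical axis (not along the pixel's ray), 0 where there is no reading.
- imaging.get_calibration(name): a dict with "camera_matrix" (3x3 intrinsics, pixels), "eye" and "rotation" of the camera in the world; the wrist camera has in their place "hand_eye" (4x4, takes a point from camera to tool coordinates, whose origin is the TCP and whose axes are the flange's). Camera axes: x right, y down, z forward; pixel columns grow to the right and rows downward; lengths in m; the calibration is good to about 2 mm. A picture is of the moment at which its call begins: read the wrist's pose just before it. get_calibration takes no time and is no camera call.
- order.job_done(): hands the job in; it is judged then, once.
The state is a dict: "clock": time; "joint_pos": joint angles; "joint_vel": joint speeds; "tau": joint torques, N m; "eef_pos": TCP position; "tool_rot": TCP orientation; "ft_force": force on the tool from outside, world axes, zero at the start; "ft_torque": the same for the moment, N m; "grip_width": finger opening in m; "grasp_force": force on a finger pad.
Only numpy, scipy, OpenCV 4.12 (cv2) and the standard library are available. Lean on these libraries where they do the work, as an engineer would, in place of code of your own. Each camera call takes 0.05 s, during which the arm holds its last target. There are 200 camera calls.

## Working session

There is one attempt and no reset: what is moved stays moved. The work goes in short steps, Python scripts to look and compute and a tool call to move; the robot and the scene stay as the last step left them, time stands still between calls to the robot, and variables do not carry over. Pictures are saved under pics/ and viewed, at most 10 in all, crops included, and the job is handed in when it is done.

Besides the shell and the picture viewer there is one more tool, called after "Call:" by a JSON object that holds its "method" and its "body", one argument or row to a line. apply_moves: Moves the arm, as the interface text tells. Its arguments: {"type":"object","properties":{"targets":{"type":"array","items":{"type":"array","items":{"type":"array","items":{"type":"number"}}}}},"required":["targets"]}

```bash
mkdir -p pics; python3 - <<'E'
from workcell import get_obs, imaging, order
import cv2,numpy as np
o=get_obs();print(o)
for n in("scene","top"):
    p,d=imaging.camera(n);c=imaging.get_calibration(n);print(n,c)
    cv2.imwrite(f"pics/{n}0.png",p);np.save(f"{n}0.npy",d)
a=cv2.imread("pics/scene0.png");b=cv2.imread("pics/top0.png")
E
ls
```

```text
{'clock': 0.0, 'joint_pos': array([-1.24600266e+00,  2.41406330e-01,  3.71907137e-03,  1.33523048e+00,
        2.78427111e-05,  1.57081049e+00]), 'joint_vel': array([ 0.00115953,  0.00096458, -0.00051251, -0.00075155, -0.00031076,
       -0.00143703]), 'tau': array([-9.37848636e-04, -3.72319436e+01,  2.52407527e+01,  1.68073748e-02,
       -1.21535618e-04,  2.76103620e-06]), 'eef_pos': array([ 0.15936915, -0.47327652,  0.2474143 ]), 'tool_rot': array([ 9.86843182e-01,  1.61676868e-01, -1.57768681e-04, -1.04900130e-03]), 'ft_force': array([-0.67038352,  0.54180384,  0.09476914]), 'ft_torque': array([-0.00721032,  0.01736117,  0.01752457]), 'grasp_force': 0.0, 'grip_width': 0.08526566992346615}
scene {'camera_matrix': array([[420.57909287,   0.        , 286.28890234],
       [  0.        , 420.57909287, 207.90128862],
       [  0.        ,   0.        ,   1.        ]]), 'eye': array([0.16968936, 0.39991991, 0.73010576]), 'rotation': array([-0.31700728,  0.87310157, -0.34911964,  0.12375582])}
top {'camera_matrix': array([[386.00480167,   0.        , 277.38439888],
       [  0.        , 386.00480167, 208.04034824],
       [  0.        ,   0.        ,   1.        ]]), 'eye': array([ 0.50323124, -0.09279456,  1.06532959]), 'rotation': array([ 0.70987227, -0.70379046,  0.02041713, -0.01853347])}
pics
scene0.npy
top0.npy
```

View pics/top0.png

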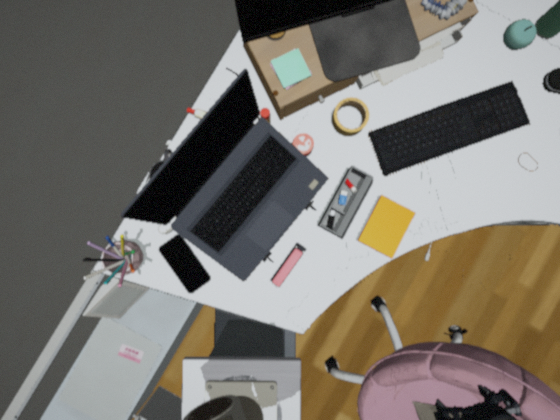

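View pics/scene0.png

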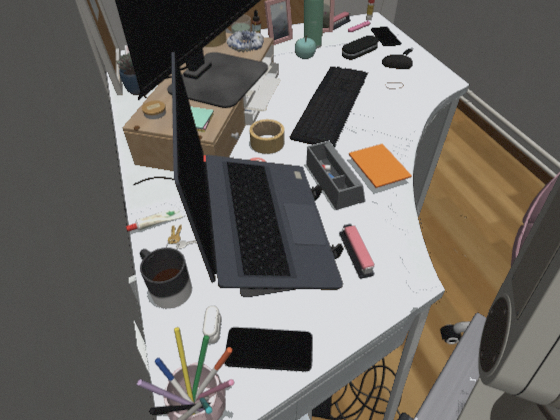

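Top: orange lid about (387,226), grey caddy about (345,201), stapler (288,265), pot (303,144), phone (185,263). Scene: lid (379,166), caddy (334,175). Next I'll measure the lid and caddy in both views.

```bash
cat > h.py <<'E'
import numpy as np,cv2
from scipy.spatial.transform import Rotation as R
from workcell import get_obs, imaging
def cloud(n,d,c):
    K=c["camera_matrix"];v,u=np.mgrid[:420,:560]
    P=np.stack([(u-K[0,2])/K[0,0]*d,(v-K[1,2])/K[1,1]*d,d],-1)
    return P@R.from_quat(c["rotation"]).as_matrix().T+c["eye"]
def orange(p):
    h=cv2.cvtColor(p,cv2.COLOR_BGR2HSV)
    return (cv2.inRange(h,(8,150,120),(24,255,255))>0)
E
python3 - <<'E'
from h import *
for n in("top","scene"):
    p=cv2.imread(f"pics/{n}0.png");d=np.load(f"{n}0.npy");c=imaging.get_calibration(n)
    W=cloud(n,d,c);m=orange(p)&(d>0)
    m=m&(abs(W[...,2])<.08)
    k,l,s,_=cv2.connectedComponentsWithStats(m.astype(np.uint8));m=l==1+np.argmax(s[1:,4])
    q=W[m];top=q[q[:,2]>np.median(q[:,2])-.006]
    r=cv2.minAreaRect((top[:,:2]*1000).astype(np.float32));print(n,"lid",r,np.median(q[:,2]),m.sum())
    # caddy: points z .03-.075 near lid, not orange, low sat
    cen=np.array(r[0])/1000
    g=(W[...,2]>.048)&(W[...,2]<.08)&(np.hypot(W[...,0]-cen[0],W[...,1]-cen[1])<.17)&(d>0)&~orange(p)
    k,l,s,_=cv2.connectedComponentsWithStats(g.astype(np.uint8))
    for i in range(1,k):
        if s[i,4]>60:
            q=W[l==i];print(" obj",s[i],cv2.minAreaRect((q[:,:2]*1000).astype(np.float32)),np.percentile(q[:,2],[5,50,95]))
            b=cv2.boxPoints(cv2.minAreaRect((q[:,:2]*1000).astype(np.float32)));print(b.round())
    cv2.imwrite(f"pics/c_{n}.png",cv2.resize(p[120:280,260:440],None,fx=4,fy=4)[:600,:720])
    desk=(W[...,2]<.02)&(W[...,2]>-.02);print("desk",np.median(W[...,2][desk]))
E
```

```text
top lid ((514.4449462890625, -387.637939453125), (100.3839111328125, 132.91204833984375), 62.24364471435547) 0.027360006289457894 1805
 obj [325 169  48  69 576] ((573.8782348632812, -284.14239501953125), (51.660701751708984, 181.05516052246094), 60.694766998291016) [0.05365394 0.06070112 0.06444158]
[[ 482. -262.]
 [ 640. -351.]
 [ 665. -306.]
 [ 508. -217.]]
 obj [325 177  23  42 101] ((587.7192993164062, -247.6702880859375), (8.730459213256836, 121.8059310913086), 61.636043548583984) [0.05365829 0.06192198 0.06524303]
[[ 532. -223.]
 [ 639. -280.]
 [ 643. -273.]
 [ 536. -215.]]
desk 0.0012346070163039569
scene lid ((510.1517333984375, -386.2216491699219), (103.17982482910156, 139.1309814453125), 62.20444107055664) 0.028533376410461164 1417
 obj [314 140  50  55 637] ((572.6099243164062, -282.6430969238281), (52.817108154296875, 182.78964233398438), 60.54049301147461) [0.04979501 0.06113321 0.06489125]
[[ 480. -261.]
 [ 639. -351.]
 [ 665. -305.]
 [ 506. -215.]]
 obj [314 154  25  33 174] ((581.41455078125, -255.39437866210938), (32.0224723815918, 119.4957504272461), 64.12071228027344) [0.04899635 0.05890812 0.06531071]
[[ 521. -244.]
 [ 628. -296.]
 [ 642. -267.]
 [ 535. -215.]]
desk 0.0022764071386641715
```

View pics/c_top.png

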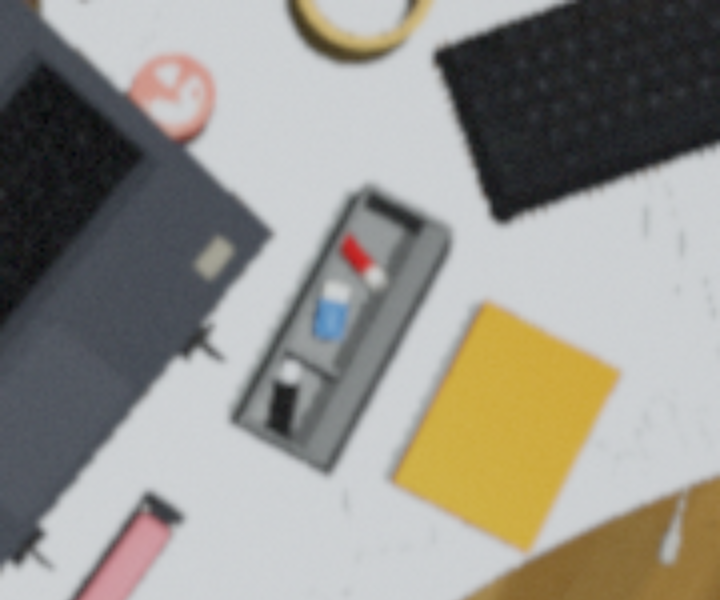

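Call:
{"method": "apply_moves", "body": {
  "targets": [
    [[0.9,0.03,-0.1,5.25,1],[0.98,0.03,-0.1,5.25,1],[0.98,0.03,-0.1,5.25,1],[0.98,0.03,-0.1,5.25,1],[0.98,0.03,-0.1,5.25,1],[0.98,0.03,-0.1,5.25,1],[0.98,0.03,-0.1,5.25,1],[0.98,0.03,-0.1,5.25,1]]
  ]
}}

```text
clock: 0.77
eef_pos: [0.4716, -0.4636, 0.2154]
tool_rot: [0.862, 0.507, -0.0, -0.001]
ft_force: [-0.8, -0.6, 0.7]
grip_width: 0.0853
grasp_force: 0.0
```

Call:
{"method": "apply_moves", "body": {
  "targets": [
    [[0,0,0,0,1],[0,0,0,0,1]]
  ]
}}

```text
clock: 0.93
eef_pos: [0.4716, -0.4628, 0.2134]
tool_rot: [0.863, 0.506, -0.001, -0.002]
ft_force: [-0.7, 0.3, 0.0]
grip_width: 0.0854
grasp_force: 0.0
```

```bash
cat >> h.py <<'E'
O=np.array([.5537,-.3190]);AZ=np.radians(60.6)
ex=np.array([np.cos(AZ),np.sin(AZ)]);ey=np.array([-ex[1],ex[0]])
def st():
    o=get_obs();p=o["eef_pos"];d=p[:2]-O;f=o["ft_force"]
    M=R.from_quat(o["tool_rot"]).as_matrix()
    print("t%.2f X%.1f Y%.1f Z%.1f yawY%.1f tilt%.2f F(XYZ) %.1f %.1f %.1f w%.1f g%.1f"%(o["clock"],d@ex*1e3,d@ey*1e3,p[2]*1e3,np.degrees(np.arctan2(M[1,1],M[0,1])),np.degrees(np.arccos(-M[2,2])),f[:2]@ex,f[:2]@ey,f[2],o["grip_width"]*1e3,o["grasp_force"]))
def snap(n,name,box=None,s=1):
    p,d=imaging.camera(n)
    if box: p=p[box[1]:box[3],box[0]:box[2]]
    cv2.imwrite("pics/"+name,cv2.resize(p,None,fx=s,fy=s))
    return d
E
python3 -c "
from h import *
st();snap('wrist','w1.png')
c=imaging.get_calibration('wrist');print(c)"
```

```text
t0.93 X-165.6 Y0.9 Z213.4 yawY-29.2 tilt0.24 F(XYZ) -0.1 0.8 0.0 w85.4 g0.0
{'camera_matrix': array([[297.54771115,   0.        , 279.7718891 ],
       [  0.        , 297.54771115, 214.63152004],
       [  0.        ,   0.        ,   1.        ]]), 'hand_eye': array([[ 8.51496146e-04, -9.50806363e-01, -3.09784660e-01,
         8.02826071e-02],
       [ 9.99999388e-01,  5.90892989e-04,  9.35071515e-04,
         1.13832139e-04],
       [-7.06022363e-04, -3.09785266e-01,  9.50806284e-01,
        -1.26450208e-01],
       [ 0.00000000e+00,  0.00000000e+00,  0.00000000e+00,
         1.00000000e+00]])}
```

View pics/w1.png

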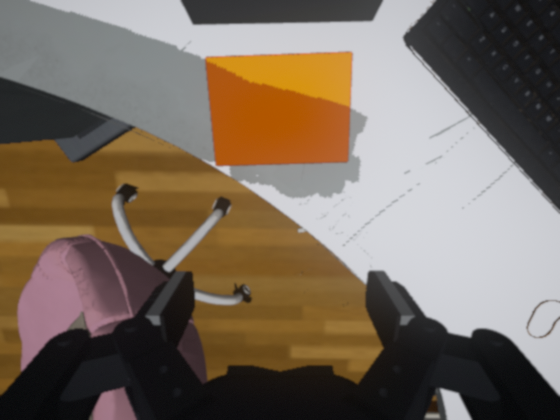

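Wrist view: the lid spans (207,55) to (352,165), with the caddy's front at the top centre and the desk edge just touching the lid's lower-left corner. I'll check both poses with the wrist depth.

```bash
python3 -c "
from h import *
o=get_obs();p,d=imaging.camera('wrist');c=imaging.get_calibration('wrist')
K=c['camera_matrix'];v,u=np.mgrid[:420,:560]
P=np.stack([(u-K[0,2])/K[0,0]*d,(v-K[1,2])/K[1,1]*d,d],-1)@c['hand_eye'][:3,:3].T+c['hand_eye'][:3,3]
W=P@R.from_quat(o['tool_rot']).as_matrix().T+o['eef_pos']
D=W[...,:2]-O;C=np.stack([D@ex,D@ey,W[...,2]],-1)*1e3
m=orange(p)&(d>0)&(v<200);q=C[m];q=q[(q[:,2]>15)&(q[:,2]<40)]
print('lid',np.median(q[:,2]),cv2.minAreaRect(q[:,:2].astype(np.float32)),np.ptp(q,0))
g=(d>0)&(C[...,2]>8)&(C[...,2]<70)&(abs(C[...,1])<85)&(C[...,0]>-22)&(v<40)
q=C[g];A=np.c_[q[:,1],np.ones(len(q))]
s=(q[:,2]<58)&(q[:,2]>10);
B=np.c_[q[s][:,1],q[s][:,2],np.ones(s.sum())];print('front fit x=ay+bz+c',np.linalg.lstsq(B,q[s][:,0],rcond=None)[0],s.sum(),np.ptp(q,0))
for n in [(60,250),(20,150)]: print(C[n[0],n[1]])
print('desk z',np.median(C[...,2][(v<200)&(abs(C[...,2])<8)&(d>0)]))
# fingers
f=(v>270)&(d>0)&(d<.2);Q=P[f]*1e3;print('finger tool z max',np.percentile(Q[:,2],[90,99,100]),)
for a,b in((150,195),(365,410)):
    w=f&(u>a)&(u<b)&(v<330);print(P[w].min(0)*1e3,P[w].max(0)*1e3)
"

```

```text
lid 27.325348684984817 ((-79.59239196777344, 1.742645263671875), (102.18795776367188, 137.7952880859375), 1.9610376358032227) [105.36064264 140.48300965   6.69547306]
front fit x=ay+bz+c [-0.01889121  0.25928608  4.54926282] 2898 [ 10.012713   169.84503551  27.56048742]
[-34.52095147  30.48960514  27.49190102]
[  5.72905796 131.5602609   -0.20427354]
desk z 0.6196899237507353
finger tool z max [-30.0989403   -3.58219554   4.00079866]
[-10.70825659 -56.57831162 -43.68893425] [ 13.08998644 -41.70245188   3.70265182]
[-10.64883925  41.78486516 -43.73949929] [13.47309106 56.51146929  3.39199345]
```

```bash
sed -i 's/^O=.*/O=np.array([.5537,-.3190])+.0045*np.array([.491,.871]);AZ=np.radians(61.7)/' h.py; cat >>h.py <<'E'
def go(X,Y,Z):
    o=get_obs()["eef_pos"];t=np.r_[O+ex*X/1e3+ey*Y/1e3,Z/1e3];print("need units",((t-o)/.04).round(3))
E
python3 -c "
from h import *
st();go(-165,1,12);print(ex,ey)"
```

```text
t1.03 X-172.1 Y5.6 Z215.5 yawY-29.4 tilt0.12 F(XYZ) -1.0 0.1 -0.4 w85.7 g0.0
need units [ 0.185  0.101 -5.087]
[0.47408821 0.88047735] [-0.88047735  0.47408821]
```

Call:
{"method": "apply_moves", "body": {
  "targets": [
    [[0.03,0.02,-0.8,1.1,1],[0.03,0.02,-0.8,0,1],[0.03,0.02,-0.8,0,1],[0.03,0.01,-0.8,0,1],[0.03,0.01,-0.8,0,1],[0.03,0.02,-0.7,0,1],[0,0,-0.35,0,1],[0,0,0,0,1]]
  ]
}}

```text
clock: 1.7
eef_pos: [0.473, -0.4586, 0.0106]
tool_rot: [0.859, 0.512, -0.001, -0.004]
ft_force: [-0.6, -0.0, -0.1]
grip_width: 0.0853
grasp_force: 0.0
```

```bash
python3 -c "
from h import *
st();go(-120,1,12)"
```

```text
t1.70 X-165.7 Y5.0 Z10.6 yawY-28.4 tilt0.47 F(XYZ) -0.3 0.5 -0.1 w85.3 g0.0
need units [0.629 0.958 0.035]
```

Call:
{"method": "apply_moves", "body": {
  "targets": [
    [[0.12,0.08,0,0,1],[0.06,0.11,0,0,1],[0.06,0.11,0,0,1],[0.06,0.11,0,0,1],[0.06,0.11,0,0,1],[0.06,0.11,0,0,1],[0.06,0.11,0,0,1],[0.06,0.11,0,0,1]]
  ]
}}

```text
clock: 2.37
eef_pos: [0.4993, -0.4261, 0.0149]
tool_rot: [0.858, 0.513, -0.0, 0.001]
ft_force: [-1.7, -1.5, 2.0]
grip_width: 0.0853
grasp_force: 1.1
```

Call:
{"method": "apply_moves", "body": {
  "targets": [
    [[0.05,0.08,0,0,1],[0.05,0.08,0,0,1],[0.03,0.05,0,0,1]]
  ]
}}

```text
clock: 2.62
eef_pos: [0.5041, -0.4173, 0.0142]
tool_rot: [0.858, 0.513, -0.0, -0.0]
ft_force: [-0.7, -1.3, 1.7]
grip_width: 0.0857
grasp_force: 1.2
```

```bash
python3 -c "
from h import *
st()"
```

```text
t2.62 X-114.5 Y-2.9 Z14.2 yawY-28.3 tilt0.02 F(XYZ) -1.5 0.0 1.7 w85.7 g1.2
```

Call:
{"method": "apply_moves", "body": {
  "targets": [
    [[0.05,0.09,0,0,1],[0.05,0.09,0,0,1],[0.05,0.09,0,0,1],[0,0,0,0,1]]
  ]
}}

```text
clock: 2.95
eef_pos: [0.506, -0.4137, 0.0145]
tool_rot: [0.859, 0.511, -0.007, 0.004]
ft_force: [-12.1, -18.2, 0.1]
grip_width: 0.0852
grasp_force: 10.9
```

```bash
python3 -c "
from h import *
st();snap('scene','s2.png',(260,100,460,240),4)"
```

```text
t2.95 X-110.5 Y-2.8 Z14.5 yawY-28.5 tilt0.91 F(XYZ) -21.8 2.0 0.1 w85.2 g10.9
```

View pics/s2.png

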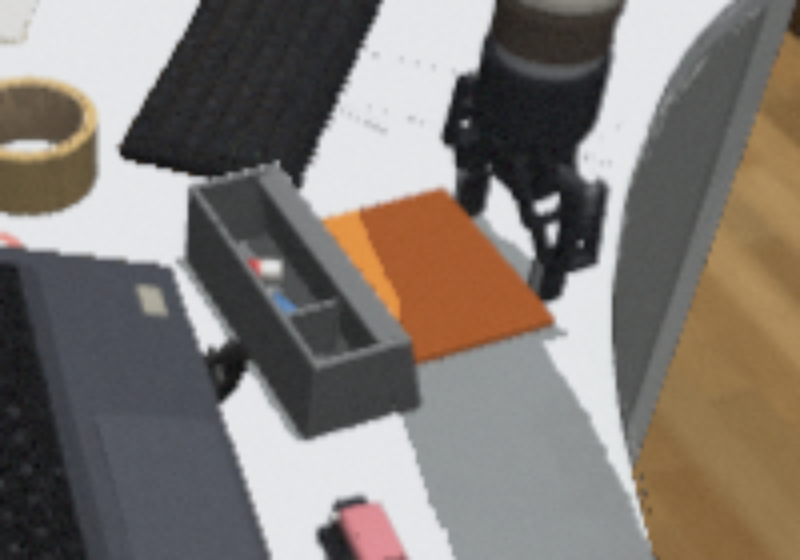

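Call:
{"method": "apply_moves", "body": {
  "targets": [
    [[0.01,0.02,0.08,0,1],[0.01,0.02,0.08,0,1],[0.01,0.02,0.08,0,1],[0.01,0.02,0.08,0,1]]
  ]
}}

```text
clock: 3.33
eef_pos: [0.5066, -0.4125, 0.0279]
tool_rot: [0.86, 0.51, -0.008, 0.005]
ft_force: [-13.6, -22.0, 2.7]
grip_width: 0.0856
grasp_force: 13.3
```

```bash
cat >>h.py <<'E'
def lid(n="scene"):
    p,d=imaging.camera(n);W=cloud(n,d,imaging.get_calibration(n))
    D=W[...,:2]-O;C=np.stack([D@ex,D@ey,W[...,2]],-1)*1e3
    q=C[orange(p)&(d>0)];q=q[(abs(q[:,0]+50)<130)&(abs(q[:,1])<120)&(q[:,2]<190)]
    pr=lambda a:np.percentile(a,[1,50,99]).round()
    print(n,len(q),"X",pr(q[:,0]),"Y",pr(q[:,1]),"Z",pr(q[:,2]))
    B=np.c_[q[:,0],q[:,1],np.ones(len(q))];k=np.linalg.lstsq(B,q[:,2],rcond=None)[0];print(" slope dz/dX,dY",k.round(3))
    return q
E
python3 -c "
from h import *
st();lid()"
```

```text
t3.33 X-109.2 Y-2.8 Z27.9 yawY-28.6 tilt1.04 F(XYZ) -25.8 1.5 2.7 w85.6 g13.3
scene 1400 X [-94. -50.  -6.] Y [-60.  13.  73.] Z [28. 36. 43.]
 slope dz/dX,dY [-1.1200e-01 -2.0000e-03  3.0187e+01]
```

Call:
{"method": "apply_moves", "body": {
  "targets": [
    [[0.01,0.015,0.1,0,1],[0.01,0.015,0.1,0,1],[0.01,0.02,0.1,0,1],[0.01,0.02,0.1,0,1],[0.01,0.02,0.1,0,1],[0.01,0.02,0.1,0,1]]
  ]
}}

```text
clock: 3.88
eef_pos: [0.5095, -0.4075, 0.0528]
tool_rot: [0.86, 0.51, -0.007, 0.004]
ft_force: [-13.0, -18.3, 6.9]
grip_width: 0.0854
grasp_force: 11.3
```

```bash
python3 -c "
from h import *
st();lid()"
```

```text
t3.88 X-103.3 Y-2.9 Z52.8 yawY-28.6 tilt0.92 F(XYZ) -22.3 2.7 6.9 w85.4 g11.3
scene 1558 X [-88. -47.  -5.] Y [-60.  12.  74.] Z [32. 49. 66.]
 slope dz/dX,dY [-3.7900e-01 -2.0000e-03  3.1355e+01]
```

Call:
{"method": "apply_moves", "body": {
  "targets": [
    [[0.02,0.034,0.1,0,1],[0.02,0.038,0.1,0,1],[0.022,0.042,0.1,0,1],[0.024,0.046,0.1,0,1],[0.026,0.05,0.1,0,1],[0.03,0.055,0.1,0,1],[0.032,0.06,0.095,0,1],[0.034,0.064,0.09,0,1]]
  ]
}}

```text
clock: 4.6
eef_pos: [0.5186, -0.3912, 0.0862]
tool_rot: [0.86, 0.51, -0.006, 0.005]
ft_force: [-14.0, -14.9, 15.5]
grip_width: 0.0854
grasp_force: 10.3
```

```bash
python3 -c "
from h import *
st();lid()"
```

```text
t4.60 X-84.8 Y-3.2 Z86.2 yawY-28.6 tilt0.86 F(XYZ) -19.7 5.3 15.5 w85.4 g10.3
scene 1639 X [-69. -37.  -4.] Y [-62.  11.  73.] Z [36. 67. 98.]
 slope dz/dX,dY [-9.2200e-01  1.0000e-03  3.3629e+01]
```

Call:
{"method": "apply_moves", "body": {
  "targets": [
    [[0.0,0.0,0.0,0,1],[0.04,0.08,0.08,0,1],[0.043,0.08,0.08,0,1],[0.043,0.08,0.075,0,1],[0.043,0.08,0.07,0,1],[0.043,0.08,0.065,0,1],[0.043,0.08,0.06,0,1],[0.043,0.08,0.05,0,1]]
  ]
}}

```text
clock: 5.32
eef_pos: [0.5344, -0.3598, 0.101]
tool_rot: [0.858, 0.513, 0.0, -0.001]
ft_force: [0.3, 0.6, -0.3]
grip_width: 0.0854
grasp_force: 0.1
```

```bash
python3 -c "
from h import *
st();lid()"
```

```text
t5.32 X-49.6 Y-2.3 Z101.0 yawY-28.2 tilt0.14 F(XYZ) 0.7 0.1 -0.3 w85.4 g0.1
scene 158 X [-36. -32.  -8.] Y [-62.  48.  75.] Z [ 19. 100. 105.]
 slope dz/dX,dY [-3.146 -0.011 -3.283]
```

```bash
python3 -c "
from h import *
st();snap('scene','s3.png',(260,90,460,230),4);lid('top')"
```

```text
t5.37 X-49.0 Y-2.4 Z101.3 yawY-28.2 tilt0.13 F(XYZ) 0.4 -0.4 0.9 w85.4 g0.1
top 229 X [-50. -35. -31.] Y [-62.   8.  66.] Z [ 76.  99. 105.]
 slope dz/dX,dY [1.35200e+00 2.00000e-03 1.45496e+02]
```

View pics/s3.png

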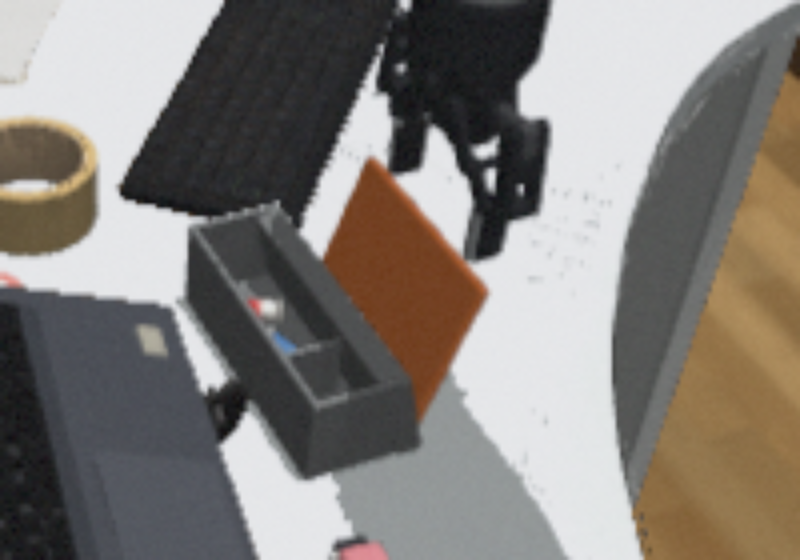

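Call:
{"method": "apply_moves", "body": {
  "targets": [
    [[0.043,0.08,-0.04,0,1],[0.043,0.08,-0.04,0,1],[0.043,0.08,-0.03,0,1],[0.043,0.08,0,0,1],[0.043,0.08,0,0,1],[0.043,0.08,0,0,1],[0.043,0.08,0,0,1],[0.043,0.08,0,0,1]]
  ]
}}

```text
clock: 6.13
eef_pos: [0.5478, -0.3354, 0.097]
tool_rot: [0.859, 0.513, 0.0, -0.0]
ft_force: [-0.4, 0.2, -1.1]
grip_width: 0.0854
grasp_force: 0.0
```

Call:
{"method": "apply_moves", "body": {
  "targets": [
    [[0.043,0.08,0,0,1],[0.043,0.08,0,0,1],[0.043,0.08,0,0,1],[0.043,0.08,0,0,1]]
  ]
}}

```text
clock: 6.47
eef_pos: [0.5548, -0.3224, 0.0965]
tool_rot: [0.858, 0.513, -0.0, -0.001]
ft_force: [0.8, -0.3, 0.2]
grip_width: 0.0853
grasp_force: 0.0
```

```bash
python3 -c "
from h import *
st();lid('top');lid('scene')"
```

```text
t6.47 X-7.0 Y-2.5 Z96.5 yawY-28.3 tilt0.08 F(XYZ) 0.1 -0.8 0.2 w85.3 g0.0
top 166 X [-3.  9. 13.] Y [-61.  23.  69.] Z [ 54. 103. 107.]
 slope dz/dX,dY [ 1.226  0.    88.529]
scene 287 X [-17.   9.  17.] Y [-57.  33.  75.] Z [ 32.  92. 107.]
 slope dz/dX,dY [ 1.213 -0.181 89.508]
```

Call:
{"method": "apply_moves", "body": {
  "targets": [
    [[0.043,0.08,0,0,1],[0.043,0.08,0,0,1],[0.043,0.08,0,0,1],[0.04,0.06,0,0,1],[0,0,0,0,1],[0,0,0,0,1]]
  ]
}}

```text
clock: 7.07
eef_pos: [0.5617, -0.3109, 0.0973]
tool_rot: [0.858, 0.513, -0.0, 0.0]
ft_force: [0.3, -0.0, -0.3]
grip_width: 0.0856
grasp_force: 0.0
```

```bash
python3 -c "
from h import *
st();q=lid('top');q=lid('scene')"
```

```text
t7.07 X6.4 Y-3.2 Z97.3 yawY-28.3 tilt0.01 F(XYZ) 0.1 -0.3 -0.3 w85.6 g0.0
top 181 X [ 1. 21. 26.] Y [-66.  27.  71.] Z [ 45. 100. 104.]
 slope dz/dX,dY [1.7600e+00 4.0000e-03 5.9952e+01]
scene 331 X [-16.   8.  26.] Y [-59.  27.  74.] Z [ 32.  90. 105.]
 slope dz/dX,dY [ 1.142 -0.131 78.252]
```

Call:
{"method": "apply_moves", "body": {
  "targets": [
    [[0.024,0.044,0,0,1],[0.024,0.044,0,0,1],[0.024,0.044,0,0,1],[0,0,0,0,1],[0,0,0,0,1],[0,0,0,0,1]]
  ]
}}

```text
clock: 7.67
eef_pos: [0.5646, -0.3057, 0.0973]
tool_rot: [0.858, 0.513, 0.0, -0.0]
ft_force: [-0.4, 0.1, -0.5]
grip_width: 0.0852
grasp_force: 0.0
```

```bash
python3 -c "
from h import *
st();snap('wrist','w4.png')"
```

```text
t7.67 X12.4 Y-3.2 Z97.3 yawY-28.3 tilt0.01 F(XYZ) -0.1 0.4 -0.5 w85.2 g0.0
```

View pics/w4.png

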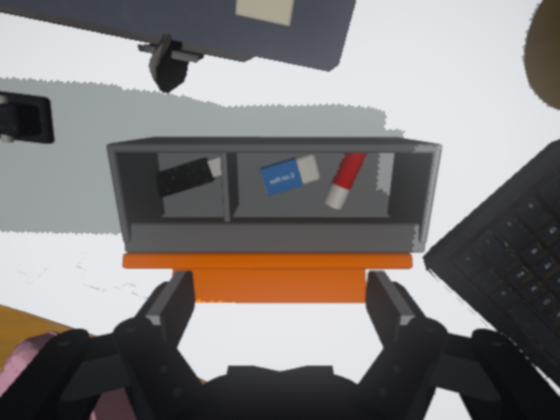

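Call:
{"method": "apply_moves", "body": {
  "targets": [
    [[0.024,0.044,0,0,1],[0.024,0.044,0,0,1],[0.024,0.044,0,0,1]]
  ]
}}

```text
clock: 7.97
eef_pos: [0.5674, -0.3004, 0.0973]
tool_rot: [0.859, 0.513, 0.0, -0.0]
ft_force: [0.0, -0.1, -1.1]
grip_width: 0.0853
grasp_force: 0.0
```

```bash
cat >>h.py <<'E'
def wc():
    o=get_obs();p,d=imaging.camera('wrist');c=imaging.get_calibration('wrist')
    K=c['camera_matrix'];v,u=np.mgrid[:420,:560]
    P=np.stack([(u-K[0,2])/K[0,0]*d,(v-K[1,2])/K[1,1]*d,d],-1)@c['hand_eye'][:3,:3].T+c['hand_eye'][:3,3]
    W=P@R.from_quat(o['tool_rot']).as_matrix().T+o['eef_pos']
    D=W[...,:2]-O;return p,d,np.stack([D@ex,D@ey,W[...,2]],-1)*1e3
E
python3 -c "
from h import *
st();p,d,C=wc();m=orange(p)&(d>0)
for u in (150,280,390):
  for v in range(235,330,4):
    if m[v,u]: print(u,v,C[v,u].round(1))
for v in (200,225,235,245): print('cad',v,C[v,280].round(1))
q=C[m];print(np.percentile(q,[.5,99.5],axis=0).round(1))
"
```

```text
t7.97 X18.4 Y-3.2 Z97.3 yawY-28.3 tilt0.00 F(XYZ) -0.0 -0.0 -1.1 w85.3 g0.0
150 259 [31.6 61.2 89.6]
150 263 [30.1 60.8 91. ]
150 267 [28.4 60.7 91.9]
150 271 [26.8 60.5 92.9]
280 259 [31.6 -3.6 89.4]
280 263 [29.9 -3.6 90.4]
280 267 [28.6 -3.6 92.1]
280 271 [26.5 -3.6 92.4]
280 275 [16.3 -3.6 78.3]
280 279 [14.6 -3.6 79.6]
280 283 [12.3 -3.6 80. ]
280 287 [10.9 -3.6 81.8]
280 291 [ 9.  -3.6 82.7]
280 295 [ 7.  -3.6 83.6]
280 299 [ 4.9 -3.6 84.1]
280 303 [ 3.4 -3.6 85.6]
280 307 [ 1.4 -3.6 86.4]
390 259 [ 31.3 -58.8  88.8]
390 263 [ 29.9 -58.4  90.4]
390 267 [ 28.6 -57.9  92.2]
390 271 [ 26.7 -57.9  92.7]
cad 200 [39.5 -3.7  6.7]
cad 225 [22.2 -3.7 14.3]
cad 235 [32.  -3.6 58.4]
cad 245 [26.2 -3.6 60.1]
[[-841.9  -64.1 -754.1]
 [  32.  1130.4   93.9]]
```

Call:
{"method": "apply_moves", "body": {
  "targets": [
    [[0,0,0.4,0,1],[0,0,0.4,0,1],[-0.4,-0.03,0,0,1],[-0.42,-0.03,0,0,1],[-0.42,-0.03,0,0,1],[-0.4,-0.03,0,0,1],[0,0,0,0,1],[0,0,0,0,1]]
  ]
}}

```text
clock: 8.68
eef_pos: [0.5016, -0.3053, 0.1296]
tool_rot: [0.859, 0.513, 0.0, 0.0]
ft_force: [0.5, 0.0, 0.3]
grip_width: 0.0854
grasp_force: 0.0
```

```bash
python3 -c "
from h import *
st();snap('wrist','w5.png')
p,d,C=wc();m=orange(p)&(d>0)
np.save('C5.npy',C);np.save('m5.npy',m)
for v in range(200,360,12):
    r=np.where(m[v])[0]
    if len(r)>5: print(v,r[0],r[-1],C[v,r[1]].round(1),C[v,r[-2]].round(1))
"
```

```text
t8.68 X-17.2 Y52.5 Z129.6 yawY-28.3 tilt0.03 F(XYZ) 0.2 -0.4 0.3 w85.4 g0.0
200 276 461 [15.5 53.1 80. ] [ 13.6 -63.6  73. ]
212 276 443 [ 8.7 53.1 82.9] [  9.  -47.4  83.7]
224 277 445 [ 2.6 52.4 87.7] [  2.1 -48.5  86.1]
236 282 414 [-27.8  48.6  32.1] [-17.9 -45.2  56.3]
248 0 7 [-395.2 1079.7 -753.5] [-394.7 1060.1 -752.4]
272 97 107 [-490.1  734.6 -745.1] [-493.4  708.4 -751. ]
284 0 123 [-547.3 1124.6 -754.6] [-543.1  654.1 -747.6]
296 0 130 [-598.2 1135.8 -750.7] [-599.1  638.1 -752. ]
308 67 200 [-652.6  878.6 -750.1] [-652.9  368.8 -750.3]
320 0 51 [-711.1 1170.4 -753.1] [-708.5  970.4 -749.5]
332 194 205 [-767.8  394.8 -750.6] [-767.   361.9 -749.6]
```

View pics/w5.png

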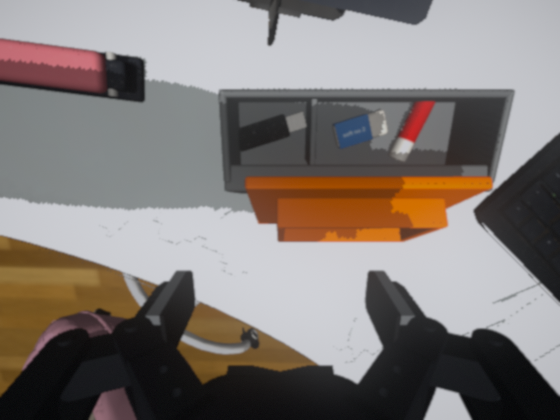

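Call:
{"method": "apply_moves", "body": {
  "targets": [
    [[0.022,-0.012,-0.3,0,1],[0,0,-0.3,0,1],[0,0,-0.3,0,1],[0,0,-0.2,0,1],[0,0,-0.2,0,1],[0,0,-0.15,0,1],[0,0,-0.1,0,1],[0,0,0,0,1]]
  ]
}}

```text
clock: 9.45
eef_pos: [0.5024, -0.3055, 0.0664]
tool_rot: [0.858, 0.513, -0.0, -0.001]
ft_force: [0.4, 0.7, 1.5]
grip_width: 0.0857
grasp_force: 0.0
```

```bash
python3 -c "
from h import *
st();lid('top')"
```

```text
t9.45 X-17.0 Y51.6 Z66.4 yawY-28.3 tilt0.08 F(XYZ) 0.8 -0.0 1.5 w85.7 g0.0
top 722 X [-24.  12.  30.] Y [-65.  -6.  68.] Z [24. 84. 96.]
 slope dz/dX,dY [ 1.0620e+00 -4.0000e-03  6.6339e+01]
```

Call:
{"method": "apply_moves", "body": {
  "targets": [
    [[0,0,0,0,0.5],[0,0,0,0,0],[0,0,0,0,-0.3],[0,0,0,0,-0.5],[0,0,0,0,-0.6],[0,0,0,0,-0.6],[0,0,0,0,-0.6]]
  ]
}}

```text
clock: 10.08
eef_pos: [0.5027, -0.3058, 0.0674]
tool_rot: [0.858, 0.513, 0.0, 0.0]
ft_force: [-0.4, -0.9, -0.1]
grip_width: 0.0169
grasp_force: 0.0
```

```bash
python3 -c "
from h import *
st();lid('top')"
```

```text
t10.08 X-17.1 Y51.2 Z67.4 yawY-28.3 tilt0.01 F(XYZ) -1.0 -0.1 -0.1 w16.9 g0.0
top 754 X [-27.  12.  30.] Y [-64.  -9.  68.] Z [24. 83. 96.]
 slope dz/dX,dY [1.1260e+00 8.0000e-03 6.5025e+01]
```

Call:
{"method": "apply_moves", "body": {
  "targets": [
    [[0,0,0,0,-0.75],[0,0,0,0,-0.85],[0,0,0,0,-0.95],[0,0,0,0,-1],[0,0,0,0,-1],[0,0,0,0,-1]]
  ]
}}

```text
clock: 10.63
eef_pos: [0.5026, -0.3058, 0.0674]
tool_rot: [0.858, 0.513, -0.0, -0.0]
ft_force: [-1.2, -0.2, 1.5]
grip_width: 0.0036
grasp_force: 59.2
```

```bash
python3 -c "
from h import *
st();lid('top');snap('scene','s6.png',(260,90,460,230),4)"
```

```text
t10.63 X-17.1 Y51.4 Z67.4 yawY-28.3 tilt0.01 F(XYZ) -0.7 0.9 1.5 w3.6 g59.2
top 765 X [-28.  11.  30.] Y [-65.  -8.  68.] Z [24. 83. 95.]
 slope dz/dX,dY [ 1.1640e+00 -8.0000e-03  6.4321e+01]
```

View pics/s6.png

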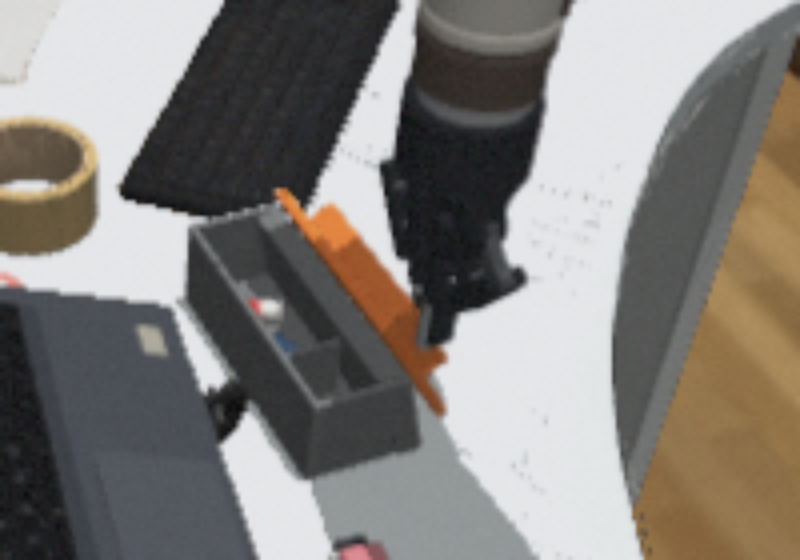

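Call:
{"method": "apply_moves", "body": {
  "targets": [
    [[-0.02,-0.04,0.2,0,-1],[-0.05,-0.09,0.3,0,-1],[-0.17,-0.32,0,0,-1],[-0.18,-0.33,0,0,-1],[-0.18,-0.33,0,0,-1],[-0.18,-0.33,0,0,-1],[-0.18,-0.33,0,0,-1],[-0.17,-0.32,0,0,-1]]
  ]
}}

```text
clock: 11.4
eef_pos: [0.4563, -0.3909, 0.087]
tool_rot: [0.859, 0.513, -0.0, -0.0]
ft_force: [0.4, -0.1, -0.9]
grip_width: 0.0029
grasp_force: 58.9
```

Call:
{"method": "apply_moves", "body": {
  "targets": [
    [[0,0,0,0,-1],[0,0,0,0,-1]]
  ]
}}

```text
clock: 11.57
eef_pos: [0.4567, -0.3905, 0.0871]
tool_rot: [0.859, 0.512, 0.0, -0.0]
ft_force: [-0.4, 0.2, -1.6]
grip_width: 0.0032
grasp_force: 58.9
```

```bash
python3 -c "
from h import *
st();q=lid('top');q=lid('scene')"
```

```text
t11.57 X-113.4 Y51.6 Z87.1 yawY-28.4 tilt0.02 F(XYZ) 0.0 0.5 -1.6 w3.2 g58.9
top 773 X [-127.  -87.  -67.] Y [-63.  -3.  67.] Z [ 44. 102. 115.]
 slope dz/dX,dY [ 1.18700e+00 -8.00000e-03  1.99846e+02]
scene 409 X [-119.  -85.  -64.] Y [-59.  26.  73.] Z [ 37. 105. 115.]
 slope dz/dX,dY [ 8.79000e-01 -1.12000e-01  1.76061e+02]
```

Call:
{"method": "apply_moves", "body": {
  "targets": [
    [[0,0,-0.2,0,-1],[0,0,-0.15,0,-1],[0,0,-0.1,0,-1],[0,0,-0.06,0,-1],[0,0,-0.04,0,-1],[0,0,0,0,-1]]
  ]
}}

```text
clock: 12.17
eef_pos: [0.4571, -0.3882, 0.0671]
tool_rot: [0.858, 0.513, 0.0, -0.001]
ft_force: [-4.3, 4.9, 12.4]
grip_width: 0.0035
grasp_force: 60.6
```

```bash
python3 -c "
from h import *
st()"
```

```text
t12.17 X-111.2 Y52.3 Z67.1 yawY-28.2 tilt0.06 F(XYZ) 2.3 6.1 12.4 w3.5 g60.6
```

Contact with the desk at 12 N. Next is the arc: forward and down.

Call:
{"method": "apply_moves", "body": {
  "targets": [
    [[0.055,0.1,-0.03,0,-1],[0.05,0.092,-0.035,0,-1],[0.05,0.09,-0.04,0,-1],[0.047,0.086,-0.05,0,-1],[0.047,0.086,-0.055,0,-1],[0.043,0.08,-0.06,0,-1]]
  ]
}}

```text
clock: 12.67
eef_pos: [0.4686, -0.3679, 0.0586]
tool_rot: [0.858, 0.513, -0.001, 0.001]
ft_force: [-8.8, 5.7, 26.5]
grip_width: 0.003
grasp_force: 69.0
```

```bash
python3 -c "
from h import *
st();q=lid('top');q=lid('scene')"
```

```text
t12.67 X-87.9 Y51.8 Z58.6 yawY-28.3 tilt0.13 F(XYZ) 0.8 10.5 26.5 w3.0 g69.0
top 950 X [-112.  -62.  -39.] Y [-65. -10.  67.] Z [19. 65. 77.]
 slope dz/dX,dY [7.20000e-01 5.00000e-03 1.05436e+02]
scene 676 X [-114.  -61.  -37.] Y [-53.  17.  73.] Z [14. 67. 76.]
 slope dz/dX,dY [ 6.39000e-01 -7.40000e-02  1.02339e+02]
```

Call:
{"method": "apply_moves", "body": {
  "targets": [
    [[0.05,0.094,-0.065,0,-1],[0.047,0.088,-0.078,0,-1],[0.044,0.08,-0.085,0,-1],[0.04,0.074,-0.092,0,-1],[0.037,0.068,-0.1,0,-1],[0,0,0,0,-1]]
  ]
}}

```text
clock: 13.27
eef_pos: [0.4781, -0.351, 0.0398]
tool_rot: [0.858, 0.513, -0.0, 0.0]
ft_force: [-4.5, 5.5, 14.9]
grip_width: 0.0031
grasp_force: 73.1
```

```bash
python3 -c "
from h import *
st();q=lid('top');q=lid('scene')"
```

```text
t13.27 X-68.5 Y51.5 Z39.8 yawY-28.2 tilt0.06 F(XYZ) 2.7 6.6 14.9 w3.1 g73.1
top 1076 X [-114.  -49.  -18.] Y [-65. -20.  66.] Z [10. 30. 50.]
 slope dz/dX,dY [2.1000e-01 5.0000e-03 4.1299e+01]
scene 867 X [-110.  -46.  -17.] Y [-57.   7.  72.] Z [10. 32. 50.]
 slope dz/dX,dY [ 2.5400e-01 -3.1000e-02  4.4414e+01]
```

Call:
{"method": "apply_moves", "body": {
  "targets": [
    [[0.02,0.035,-0.07,0,-1],[0.015,0.03,-0.07,0,-1],[0.01,0.02,-0.07,0,-1],[0.01,0.02,-0.06,0,-1],[0,0,0,0,-1]]
  ]
}}

```text
clock: 13.78
eef_pos: [0.4813, -0.3457, 0.029]
tool_rot: [0.858, 0.514, 0.001, -0.0]
ft_force: [-1.3, 8.6, 14.3]
grip_width: 0.003
grasp_force: 70.1
```

```bash
cat >>h.py <<'E'
def panel():
    for n in("top","scene"):
        p,d=imaging.camera(n);W=cloud(n,d,imaging.get_calibration(n));D=W[...,:2]-O;C=np.stack([D@ex,D@ey,W[...,2]],-1)*1e3
        q=C[orange(p)&(d>0)];q=q[(abs(q[:,0]+60)<90)&(abs(q[:,1])<110)&(q[:,2]<100)]
        print(n,[(a,len(s),np.median(s[:,2]).round(1)) for a in range(-130,20,12) for s in [q[(abs(q[:,0]-a)<6)]] if len(s)>8], [(b,np.median(s[:,2]).round(1)) for b in(-60,60) for s in [q[abs(q[:,1]-b)<5]] if len(s)],cv2.minAreaRect(q[:,:2].astype(np.float32)))
E
python3 -c "
from h import *
st();panel()"
```

```text
t13.78 X-62.3 Y51.2 Z29.0 yawY-28.2 tilt0.17 F(XYZ) 7.0 5.2 14.3 w3.0 g70.1
top [(-106, 20, np.float64(9.2)), (-94, 75, np.float64(13.9)), (-82, 58, np.float64(12.4)), (-70, 79, np.float64(12.4)), (-58, 145, np.float64(12.9)), (-46, 202, np.float64(13.7)), (-34, 229, np.float64(20.7)), (-22, 216, np.float64(14.4)), (-10, 40, np.float64(15.2))] [(-60, np.float64(12.7)), (60, np.float64(14.1))] ((-62.75381851196289, 0.6683273315429688), (134.55029296875, 98.51553344726562), 89.91722106933594)
scene [(-106, 41, np.float64(10.6)), (-94, 51, np.float64(11.7)), (-82, 102, np.float64(12.8)), (-70, 106, np.float64(13.2)), (-58, 130, np.float64(14.0)), (-46, 74, np.float64(16.5)), (-34, 174, np.float64(18.4)), (-22, 168, np.float64(15.8)), (-10, 13, np.float64(15.6))] [(-60, np.float64(15.5)), (60, np.float64(13.6))] ((-44.291378021240234, 6.6795654296875), (129.33653259277344, 141.9780731201172), 3.719007730484009)
```

Call:
{"method": "apply_moves", "body": {
  "targets": [
    [[0,0,-0.06,0,-1],[0,0,-0.06,0,-1],[0,0,-0.05,0,-1],[0,0,0,0,-1]]
  ]
}}

```text
clock: 14.22
eef_pos: [0.4822, -0.3459, 0.0255]
tool_rot: [0.858, 0.514, 0.002, 0.001]
ft_force: [-5.2, 12.7, 29.3]
grip_width: 0.0033
grasp_force: 72.4
```

```bash
python3 -c "
from h import *
st();panel()"
```

```text
t14.22 X-62.1 Y50.2 Z25.5 yawY-28.1 tilt0.29 F(XYZ) 8.7 10.6 29.3 w3.3 g72.4
top [(-106, 18, np.float64(8.9)), (-94, 70, np.float64(12.1)), (-82, 61, np.float64(9.8)), (-70, 74, np.float64(9.6)), (-58, 152, np.float64(9.2)), (-46, 206, np.float64(9.1)), (-34, 223, np.float64(14.3)), (-22, 214, np.float64(9.1)), (-10, 24, np.float64(9.3))] [(-60, np.float64(8.5)), (60, np.float64(9.4))] ((-62.937286376953125, -0.00937652587890625), (135.7860870361328, 97.18199920654297), 88.62109375)
scene [(-106, 39, np.float64(9.9)), (-94, 52, np.float64(10.7)), (-82, 95, np.float64(10.9)), (-70, 115, np.float64(10.6)), (-58, 134, np.float64(10.6)), (-46, 84, np.float64(11.6)), (-34, 185, np.float64(12.2)), (-22, 128, np.float64(10.5))] [(-60, np.float64(10.2)), (60, np.float64(10.2))] ((-45.01845932006836, 5.391357421875), (131.91993713378906, 143.02865600585938), 4.206093788146973)
```

Call:
{"method": "apply_moves", "body": {
  "targets": [
    [[0,0,0.1,0,-1],[0,0,0.05,0,-0.7],[0,0,0,0,-0.5],[0,0,0,0,-0.5],[0,0,0.1,0,-0.5],[0,0,0.3,0,-0.5],[0,0,0.6,0,-0.5],[0,0,0.9,0,-0.5]]
  ]
}}

```text
clock: 14.98
eef_pos: [0.4774, -0.3461, 0.0987]
tool_rot: [0.859, 0.513, -0.002, -0.004]
ft_force: [0.5, 0.1, 0.4]
grip_width: 0.0212
grasp_force: 0.0
```

Call:
{"method": "apply_moves", "body": {
  "targets": [
    [[0,0,0.9,0,-0.5],[0,0,0.9,0,-0.5],[-0.5,-0.5,0,0,-0.5],[-0.5,-0.5,0,0,-0.5],[0,0,0,0,-0.5],[0,0,0,0,-0.5]]
  ]
}}

```text
clock: 15.48
eef_pos: [0.4389, -0.3886, 0.1738]
tool_rot: [0.859, 0.512, -0.0, -0.0]
ft_force: [0.4, 0.2, -0.5]
grip_width: 0.0215
grasp_force: 0.0
```

```bash
python3 -c "
from h import *
st();panel();snap('scene','s7.png')"
```

```text
t15.48 X-120.2 Y68.2 Z173.8 yawY-28.5 tilt0.05 F(XYZ) 0.3 -0.2 -0.5 w21.5 g0.0
top [(-118, 50, np.float64(8.3)), (-106, 146, np.float64(9.3)), (-94, 269, np.float64(11.4)), (-82, 219, np.float64(9.4)), (-70, 215, np.float64(9.1)), (-58, 211, np.float64(9.4)), (-46, 188, np.float64(9.2)), (-34, 241, np.float64(11.9)), (-22, 201, np.float64(8.7))] [(-60, np.float64(9.0)), (60, np.float64(9.0))] ((-66.44984436035156, -0.6048049926757812), (134.35316467285156, 99.44065856933594), 89.91224670410156)
scene [(-118, 14, np.float64(9.8)), (-106, 48, np.float64(10.6)), (-94, 187, np.float64(12.2)), (-82, 159, np.float64(10.7)), (-70, 176, np.float64(10.6)), (-58, 165, np.float64(10.7)), (-46, 75, np.float64(12.5)), (-34, 187, np.float64(11.7)), (-22, 134, np.float64(10.3))] [(-60, np.float64(10.0)), (60, np.float64(10.3))] ((-42.86319351196289, 7.3068084716796875), (137.3677978515625, 144.98452758789062), 7.801997661590576)
```

View pics/s7.png

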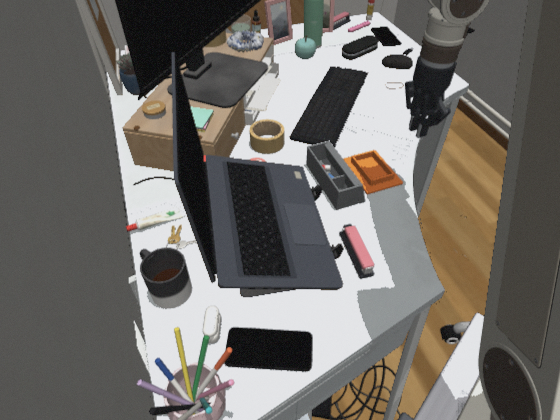

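The picture shows the lid lying flat and tray side up at (373,171), in front of the caddy. The gripper is clear of it and the other things are where they were.

```bash
python3 -c "
from workcell import order
print(order.job_done())"
```

```text
the job is handed in; nothing more can be done
None
```

The lid was levered up against the caddy, turned over and let down gently; it now lies flat, tray side up and released, about 66 mm in front of the caddy and within 1 mm of its middle line by camera, and the job is handed in (no verdict was returned).

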